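# Close the empty vial tray and draw out the full one

## Robot

A 7-joint arm with a two-finger parallel gripper is mounted at the origin on a cart in front of the work surface, level with it; the furniture and walls round the work are solid. World frame = base frame: x ahead of the robot, y to its left, z up, the work surface at z = 0. Lengths are in m, angles in rad, forces in N, time in s.
With the tool pointing down it reaches from about 0.4 to 0.875 m from the base axis. Payload 6.5 kg.
Tool frame: the origin (TCP) lies on the front face of the gripper's body, between the roots of the fingers; the fingertips stand 73 mm ahead of it and the grasp point (between the pads) lies 54 mm ahead of it (r.grasp_offset is the distance from the TCP to the grasp point, in m); x points along the fingers, y is the direction in which the jaws open and shut, and the axes are right-handed (so a half turn about x gives the same grasp; the last joint's range is limited). The gripper opens to 85 mm and grips with 20 to 120 N. Pads are 22 mm wide; open, the fingers measure 114 mm over their backs; the gripper's body (76 mm by 85 mm) begins 54 mm behind the grasp point. The pads swing forward as they close: fully open they stand 13 mm farther back than shut.
Start: joints at [-1.257, 0.536, -0.004, 1.538, 0.003, 1.067, -0.071], TCP at [0.241, 0.604, 0.304] pointing down, gripper open.
Joint ranges: [-2.7, 2.7], [-0.37, 2.16], [-1.27, 1.26], [0.24, 2.4], [-1.31, 4.45], [0.19, 1.91], [-2.76, 2.76]. Speed limits (rad/s): [2.39, 2.39, 3.14, 3.14, 3.14, 3.14, 3.14].

## Interface

Orientations are given as a unit quaternion [w, x, y, z].
In Python, from workcell import r, vision gives the robot as it stands.
- The arm moves only by the tool arm_command, never from a script. Its argument "motion" is a list of rows, each a list of 7 numbers: the shift along the tool's x, y, z in m, then the turn, a rotation vector about the tool's x, y, z in rad, then the finger opening in m, from 0 to 0.0854. A call has exactly 5 rows; each row shifts and turns the pose as measured when the row begins, along the tool's axes as they then stand; what a row does not reach is not made up. A row lasts 1/10 s, in which the tool goes at most 50 mm and 8.59 degrees, less where a joint would pass 70% of its speed; a pose out of reach is approached as far as the arm can. A call with a gripper value outside its range is refused whole. The fingers move at their own pace and stop on an object; "squeeze" is the grip in N (left out, the last holds). Time passes only in rows, so rows that do not move let the fingers close, or fill a call up. It gives the time, the measured TCP pose, the force and the opening at its end, in the units of the state.
- r.state(): the state, without advancing time (a new reading comes with each control period).
- vision.get_image(name): name is "side" or "top"; returns the picture (384x512x3 uint8, blue, green, red); there is no depth.
- vision.camera_params(name): a dict with "fovy" (degrees; the focal length in pixels is half the picture's height over the tangent of half this angle, whatever the lens; pixels are square), "cx", "cy" (the principal point, pixels), "D" ([k1, k2, p1, p2, k3] as OpenCV has them; the pictures are not rectified), "rvec" (rotation vector, rad) and "tvec" (3), from world to camera coordinates, as OpenCV has them. Camera axes: x right, y down, z forward; pixel columns grow to the right and rows downward; lengths in m; the calibration is good to about 2 mm. A picture is of the moment at which its call begins. camera_params takes no time and is no camera call.
- r.finish_job(): hands the job in, once; it reports no verdict.
Trained networks look in the newest picture that a camera, given by its name, has taken for a name from the list of things; names that differ only in an ending like _2 or _b are one class to them, and where a whole thing is asked for, a point or a joint stands for the part that bears it (a point fixed in the world has none). Each returns a list of dicts, best first, with "conf" (0 to 1); they miss things now and then, are a little off and sometimes report something else, mostly with a low value. They report only what shows in the picture. A call takes as long as a camera call. They do not tell look-alikes from the thing itself.
- vision.spot_in(camera, name): "bbox" ([left, top, right, bottom] in pixels, round what is visible of it).
- vision.silhouettes(camera, name): "pixels" (384x512 bool, what is visible of it) and "bbox" ([left, top, right, bottom] in pixels, round what is visible of it).
The state is a dict: "time": time; "joints": joint angles; "joint_velocities": joint speeds; "joint_torque": joint torques, N m; "tool_pos": TCP position; "tool_rot": TCP orientation; "contact_force": force on the tool from outside, world axes, zero at the start; "moment": the same for the moment, N m; "gripper_width": finger opening in m.
Only numpy, scipy, OpenCV 4.12 (cv2) and the standard library are available. Lean on these libraries where they do the work, as an engineer would, in place of code of your own. Each camera call takes 0.05 s, during which the arm holds its last target.

## Task

The empty tray with the yellow front has been left out: push it fully home into its rack with your fingertips. Then hook a fingertip behind the upright lip of the blue-fronted tray, the one with the two vials, and draw it all the way out to its stop. Do not pinch the lips, do not touch, lift or upset the vials, and leave everything else on the table where it is.

Things in the scene. Friction and masses are not known exactly. Their poses are not given: they have to be found in the camera images.
- full_unit: low white and aluminium rack, 200 x 124 x 32 mm, fixed to the table; the full tray (blue front, holding the two vials) slides between its side rails. Origin: centre of its underside, on the table. Its x axis points to its closed rear end; the tray slides out along its -x, roughly towards the robot. The racks stand side by side, in either order, each turned by up to 0.2 rad
- empty_unit: low white and aluminium rack, 200 x 124 x 32 mm, fixed to the table; the empty tray (yellow front, nothing in its pockets) slides between its side rails. Origin: centre of its underside, on the table. Its x axis points to its closed rear end; the tray slides out along its -x, roughly towards the robot. The racks stand side by side, in either order, each turned by up to 0.2 rad
- full_tray (a joint): how far the full tray is drawn out of its rack, in m: 0 = fully home against its inner stop, 0.09 = fully out against its outer stop. It starts at 0. It slides stiffly (about 2.5 N of friction), stays where it is left and cannot be lifted out
- empty_tray (a joint): how far the empty tray is drawn out of its rack, in m: 0 = fully home against its inner stop, 0.09 = fully out against its outer stop. It starts drawn out, between 0.05 and 0.088. It slides stiffly (about 2.5 N of friction), stays where it is left and cannot be lifted out
- full_lip (a point): middle of the top edge of the rear face (the one to hook behind) of the full tray's upright lip; 65 mm above the table, moves with the tray. The lip is 9 mm thick and 104 mm wide, steel behind, a blue plate in front. Rail tops beside it are at 32 mm, the tray floor behind it at 11 mm; the tray is empty for 99 mm behind it, up to the pockets. x axis as the rack's
- full_front (a point): middle of the top edge of the blue front face of the full tray's lip, 65 mm above the table; moves with the tray; the face is 104 mm wide and 55 mm high
- empty_lip (a point): middle of the top edge of the rear face (the one to hook behind) of the empty tray's upright lip; 65 mm above the table, moves with the tray. The lip is 9 mm thick and 104 mm wide, steel behind, a yellow plate in front. Rail tops beside it are at 32 mm, the tray floor behind it at 11 mm; the tray is empty for 99 mm behind it, up to the pockets. x axis as the rack's
- empty_front (a point): middle of the top edge of the yellow front face of the empty tray's lip, 65 mm above the table; moves with the tray; the face is 104 mm wide and 55 mm high
- vial_amber: amber, red-capped glass vial, 43 mm across, 77 mm tall, about 55 g, standing loose and upright in the left (+y) pocket of the full tray; origin: centre of its underside. Its axis is 126 mm behind the lip
- vial_clear: clear, blue-capped glass vial, 43 mm across, 77 mm tall, about 55 g, standing loose and upright in the right (-y) pocket of the full tray; origin: centre of its underside. Its axis is 126 mm behind the lip
- full_pocket_left (a point): middle of the floor of the full tray's left (+y) pocket, 47.5 mm square with 25 mm walls; moves with the tray
- full_pocket_right (a point): the same for the right (-y) pocket
- raised_tray (a point): obstacle: middle of the right-hand rim of the big instrument tray that stands on a folding step stool to the left of the racks (fixed). The tray and the things in it reach to 0.245 m above the table, and cover roughly 0.5 to 0.9 m ahead of the robot and 0.09 to 0.57 m to its left; go over it or round its front
- tape: bystander: roll of tape, 62 mm across, 25 mm high, loose, near the table's front edge; origin: centre of its underside
- hemostat: bystander: steel hemostat, 175 mm long, lying flat (6 mm), loose, near the table's front edge on the right; origin: centre of its underside
- thread_carton: bystander: small white carton 77 x 95 x 40 mm, loose, on the left; origin: centre of its underside
Not all that is in view belongs to the job. Leave any green look-alike of the vial_clear alone.

How it is judged:
By the outcome, as a careful person would: the job done as asked, in the order asked, and still so for the second after the job is handed in, with the robot touching nothing.
It also fails if it takes over 48 s, if anything falls off the work surface, if the arm or the gripper's body presses on something with over 40 N, if the wrist force passes 120 N, or if a joint passes its speed limit or range.

## Working session

There is one attempt and no reset: what is moved stays moved. The work goes in short steps, Python scripts to look and compute and a tool call to move; the robot and the scene stay as the last step left them, time stands still between calls to the robot, and variables do not carry over. Pictures are saved under pics/ and viewed, and the job is handed in when it is done.

Besides the shell and the picture viewer there is one more tool, called in YAML: its name, and indented under it one key for each argument. arm_command: Moves the arm, as the interface text tells. Its arguments: {"type":"object","properties":{"motion":{"type":"array"},"squeeze":{"type":"number"}},"required":["motion"]}

```bash
ls; mkdir -p pics; python3 - <<'E'
from workcell import r, vision
import cv2
for n in ("side","top"):
    cv2.imwrite(f"pics/{n}0.png",vision.get_image(n)); print(n,vision.camera_params(n))
print(r.state())
E
```

```text
pics
side {'fovy': 54.075918896422976, 'cx': 254.02508493654403, 'cy': 193.67231032539462, 'D': array([-0.1059835,  0.       ,  0.       ,  0.       ,  0.       ]), 'rvec': array([ 1.9319764 , -0.41137159,  0.3147064 ]), 'tvec': array([-0.50725515,  0.22967716,  0.87072365])}
top {'fovy': 57.20164604319405, 'cx': 258.8667616436324, 'cy': 201.39176412323656, 'D': array([-0.00416856,  0.        ,  0.        ,  0.        ,  0.        ]), 'rvec': array([ 2.10787163, -2.10641656,  0.18856454]), 'tvec': array([-0.00848524,  0.57471023,  0.94026328])}
{'time': 0.1, 'joints': array([-1.25716559,  0.53714345, -0.00441958,  1.53877357,  0.00260046,
        1.06726139, -0.07117341]), 'joint_velocities': array([ 1.20078148e-03, -1.63135315e-03,  9.49183159e-04, -9.70089499e-04,
        9.07780042e-05, -4.56866022e-04,  1.78896975e-04]), 'joint_torque': array([ 1.89926002e-03, -5.84564531e+01,  1.05123203e+00, -2.59776503e+01,
        1.25026092e-02,  4.60055031e-03, -3.01959085e-05]), 'tool_pos': array([0.24084513, 0.6032504 , 0.30306669]), 'tool_rot': array([ 0.69433728,  0.13290077,  0.69445956, -0.13401137]), 'contact_force': array([-0.30464812, -0.7532234 ,  0.24299556]), 'moment': array([ 0.00631519, -0.02185024, -0.02105864]), 'gripper_width': 0.08535653021137257}
```

View pics/side0.png

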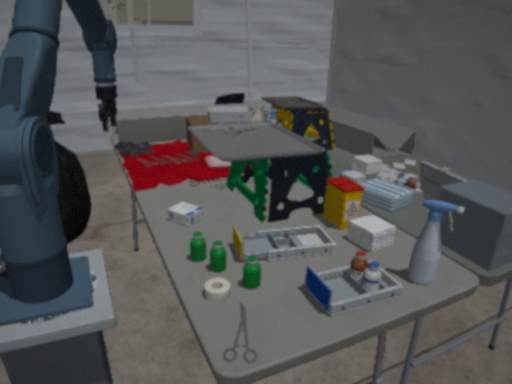

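View pics/top0.png

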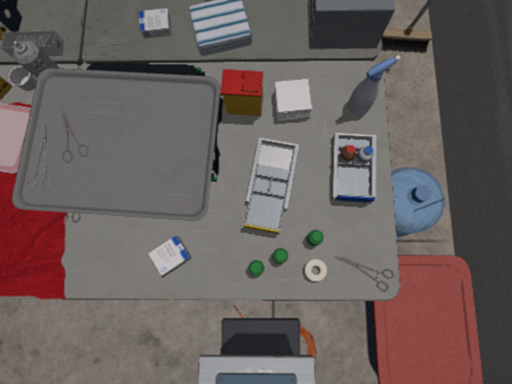

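The side view shows the yellow lip at about (238,241), the blue lip at (318,287), red- and blue-capped vials at (359,262) and (373,275), and three green look-alikes at (198,247), (218,256) and (252,272). In the top view the yellow lip is at (262,230), the blue lip at (355,198), and the green vials at (257,268), (280,256) and (316,238). Next I'll measure them.

```bash
cat > h.py <<'E'
import numpy as np, cv2
from workcell import r, vision
def cam(n):
    p=vision.camera_params(n); f=192/np.tan(np.radians(p['fovy'])/2)
    K=np.array([[f,0,p['cx']],[0,f,p['cy']],[0,0,1.]]); return K,p['D'],p['rvec'],p['tvec']
def proj(n,P):
    K,D,rv,t=cam(n); return cv2.projectPoints(np.array(P,float).reshape(-1,1,3),rv,t,K,D)[0].reshape(-1,2)
def onz(n,uv,z):
    K,D,rv,t=cam(n); R=cv2.Rodrigues(rv)[0]
    q=cv2.undistortPoints(np.array(uv,float).reshape(-1,1,2),K,D).reshape(-1,2)
    d=np.c_[q,np.ones(len(q))]@R; c=-R.T@t
    return c+d*((z-c[2])/d[:,2])[:,None]
E
python3 - <<'E'
from h import *
ims={n:vision.get_image(n) for n in("top","side")}
for n in ("top","side"):
  for k in ("full_unit","empty_unit","full_front","empty_front","vial_clear","vial_amber"):
    for o in vision.silhouettes(n,k)[:4]:
      m=o['pixels']; print(n,k,round(o['conf'],2),np.round(o['bbox']),m.sum(), end=' ')
      rr=cv2.minAreaRect(np.argwhere(m)[:,::-1].astype(np.float32)); print(np.round(rr[0]),np.round(rr[1]),round(rr[2]))
cv2.imwrite("pics/c_top.png",cv2.resize(ims["top"][120:290,220:420],None,fx=4,fy=4*.85 if 0 else 3.5,interpolation=cv2.INTER_CUBIC) if 0 else cv2.resize(ims["top"][125:275,230:400],None,fx=4,fy=4,interpolation=cv2.INTER_CUBIC))
cv2.imwrite("pics/c_side.png",cv2.resize(ims["side"][210:320,220:410],None,fx=4,fy=4,interpolation=cv2.INTER_CUBIC))
E
```

```text
top full_unit 0.9 [331. 133. 376. 203.] 2598 [353. 168.] [69. 46.] 90
top empty_unit 0.71 [245. 139. 300. 235.] 3721 [269. 185.] [44. 92.] 12
top full_front 0.7 [334. 140. 377. 203.] 1607 [356. 170.] [39. 63.] 2
top empty_front 0.82 [245. 164. 288. 234.] 2314 [267. 198.] [38. 66.] 12
top vial_clear 0.75 [246. 260. 264. 275.] 188 [255. 268.] [14. 15.] 45
top vial_clear 0.72 [307. 228. 323. 248.] 227 [314. 238.] [15. 16.] 90
top vial_clear 0.7 [355. 149. 374. 164.] 235 [364. 155.] [16. 17.] 90
top vial_clear 0.66 [243. 165. 288. 234.] 2252 [267. 199.] [36. 65.] 11
top vial_amber 0.73 [338. 142. 360. 164.] 260 [346. 154.] [17. 17.] 90
side full_unit 0.56 [307. 263. 403. 317.] 2876 [354. 289.] [49. 97.] 87
side full_unit 0.25 [305. 268. 387. 309.] 1552 [345. 290.] [82. 41.] 6
side empty_unit 0.74 [230. 227. 337. 262.] 2686 [284. 243.] [102.  35.] 1
side full_front 0.93 [305. 264. 390. 311.] 1499 [346. 290.] [84. 40.] 5
side empty_front 0.66 [234. 226. 299. 260.] 1222 [266. 245.] [67. 32.] 5
side vial_clear 0.93 [359. 262. 384. 292.] 442 [371. 276.] [18. 30.] 11
side vial_clear 0.91 [207. 238. 226. 275.] 460 [218. 256.] [31. 16.] 90
side vial_clear 0.77 [239. 257. 265. 292.] 525 [252. 272.] [34. 17.] 90
side vial_clear 0.62 [306. 266. 385. 316.] 1484 [345. 290.] [81. 41.] 5
```

View pics/c_top.png

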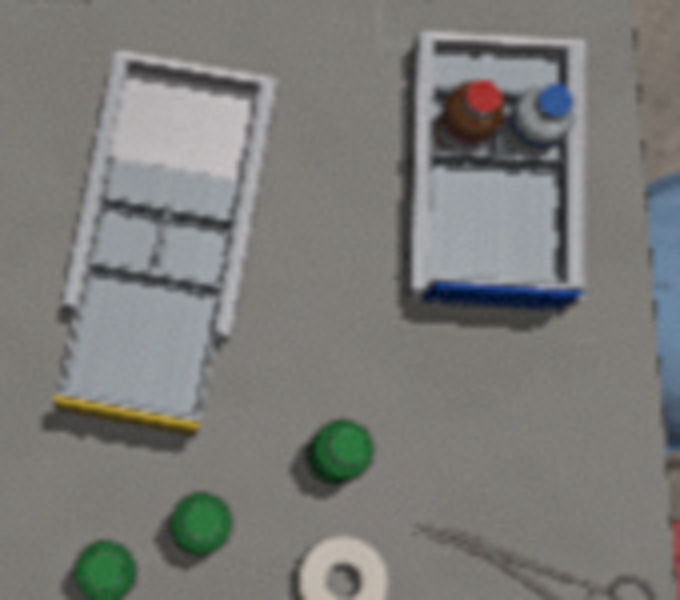

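View pics/c_side.png

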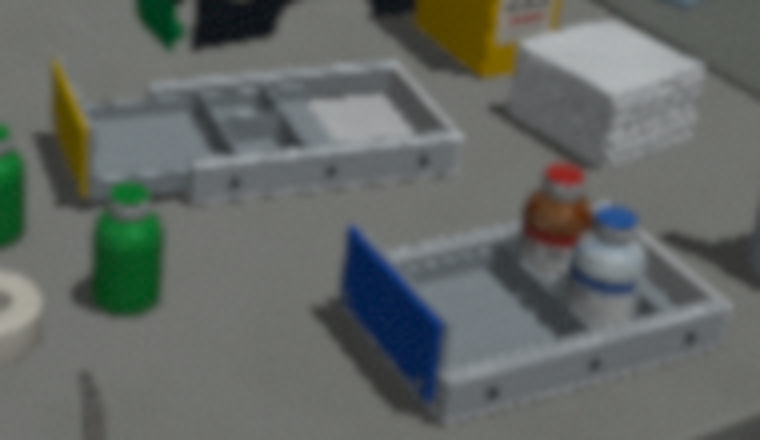

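```bash
python3 - <<'E'
from h import *
def c2(p): return np.array(p)/4+[230,125]-0.375
def s2(p): return np.array(p)/4+[220,210]-0.375
np.set_printoptions(precision=4,suppress=True)
print('cam',[(-cv2.Rodrigues(cam(n)[2])[0].T@cam(n)[3]) for n in("top","side")])
for nm,t in dict(full=[(420,32),(585,40),(583,292),(412,290)],empty=[(117,52),(274,77),(229,340),(63,306)]).items():
    P=onz("top",[c2(p) for p in t],0.032); print(nm,P); print([np.linalg.norm(P[i]-P[(i+1)%4]) for i in range(4)], P.mean(0))
# lips top edges z=.065: top cam
for nm,t,s in (('full',[(422,303),(578,305)],[(350,228),(441,322)]),('empty',[(54,404),(197,431)],[(56,62),(88,135)])):
    a=onz("top",[c2(p) for p in t],0.065); b=onz("side",[s2(p) for p in s],0.065)
    for q in(a,b): d=q[0]-q[1]; print(nm,q,np.linalg.norm(d),'yaw',np.arctan2(-d[0],d[1]),q.mean(0))
print(onz("top",[(257,268),(280,256),(316,238)],0.07)); print(onz("top",[(316,270)],0.025)); print(onz("top",[(335,258),(392,272),(388,288)],0.003))
E
```

```text
cam [array([ 0.3772, -0.0289,  1.0351]), array([ 0.1406, -0.8582,  0.5585])]
full [[ 0.7909 -0.2353  0.032 ]
 [ 0.7839 -0.3584  0.032 ]
 [ 0.5905 -0.3448  0.032 ]
 [ 0.5922 -0.2216  0.032 ]]
[np.float64(0.12330196805555278), np.float64(0.19384792715902902), np.float64(0.12320961505179513), np.float64(0.19919486985055596)] [ 0.6894 -0.29    0.032 ]
empty [[ 0.7761 -0.007   0.032 ]
 [ 0.7557 -0.1248  0.032 ]
 [ 0.5555 -0.0885  0.032 ]
 [ 0.5807  0.0317  0.032 ]]
[np.float64(0.11956438734335308), np.float64(0.20345350084300307), np.float64(0.1228621250077493), np.float64(0.1992597883634633)] [ 0.667  -0.0472  0.032 ]
full [[ 0.5758 -0.2218  0.065 ]
 [ 0.5742 -0.3303  0.065 ]] 0.1084907056904984 yaw -0.01462696307621403 [ 0.575  -0.2761  0.065 ]
full [[ 0.5866 -0.2363  0.065 ]
 [ 0.5826 -0.334   0.065 ]] 0.09779645656937457 yaw -0.04009779401188372 [ 0.5846 -0.2852  0.065 ]
empty [[ 0.5046  0.0353  0.065 ]
 [ 0.4859 -0.0637  0.065 ]] 0.10071615341532604 yaw -0.18710755939098367 [ 0.4953 -0.0142  0.065 ]
empty [[ 0.5069  0.0273  0.065 ]
 [ 0.4869 -0.0764  0.065 ]] 0.10561100795980204 yaw -0.1904661042328098 [ 0.4969 -0.0245  0.065 ]
[[ 0.3891 -0.0038  0.07  ]
 [ 0.4212 -0.066   0.07  ]
 [ 0.47   -0.1647  0.07  ]]
[[ 0.3845 -0.1684  0.025 ]]
[[ 0.4188 -0.2271  0.003 ]
 [ 0.3795 -0.3876  0.003 ]
 [ 0.3351 -0.3732  0.003 ]]
```

```bash
cat > fit.py <<'E'
from h import *
from scipy.optimize import least_squares
def W(p,L): 
    c,s=np.cos(p[2]),np.sin(p[2]); L=np.atleast_2d(np.array(L,float))
    return np.c_[p[0]+c*L[:,0]-s*L[:,1],p[1]+s*L[:,0]+c*L[:,1],L[:,2]]
E
python3 - <<'E'
from fit import *
def c2(p): return np.array(p)/4+[230,125]-0.375
def s2(p): return np.array(p)/4+[220,210]-0.375
np.set_printoptions(precision=4,suppress=True)
R=[(.1,.062,.032),(.1,-.062,.032),(-.1,-.062,.032),(-.1,.062,.032)]
T=dict(full=[(420,32),(585,40),(583,292),(412,290)],empty=[(117,52),(274,77),(229,340),(63,306)])
S=dict(full=[(727,303),(445,377)],empty=[(396,63),(463,138),(193,160),(152,83)])
SI=dict(full=[1,2],empty=[0,1,2,3])
LS=dict(full=[(350,228),(441,322)],empty=[(56,62),(88,135)])
im={n:cv2.imread(f"pics/{n}0.png") for n in("top","side")}
out={n:cv2.resize(im[n],None,fx=4,fy=4,interpolation=cv2.INTER_CUBIC) for n in im}
for nm in T:
    def res(p):
        e=[proj("top",W(p,R))-np.array([c2(q) for q in T[nm]]), proj("side",W(p,np.array(R)[SI[nm]]))-np.array([s2(q) for q in S[nm]]),
           proj("side",W(p,[(p[3],.052,.065),(p[3],-.052,.065)]))-np.array([s2(q) for q in LS[nm]])]
        return np.vstack(e).ravel()
    x0=[.69,-.29,-.04,-.109] if nm=='full' else [.667,-.047,-.18,-.17]
    s=least_squares(res,x0,loss='soft_l1'); p=s.x; print(nm,p,'front mid',W(p,[(p[3],0,.065)])); print(res(p).reshape(-1,2).round(1).tolist())
    for n in out:
        def ln(A):
            q=((proj(n,W(p,A))+.5)*4).astype(int); cv2.polylines(out[n],[q.reshape(-1,1,2)],True,(0,0,255) if 1 else 0,1)
        ln(R); f=p[3]; ln([(f,.052,.065),(f,-.052,.065),(f,-.052,.01),(f,.052,.01)]); ln([(f+.009,.052,.065),(f+.009,-.052,.065),(f,-.052,.065),(f,.052,.065)])
cv2.imwrite("pics/o_top.png",out["top"][125*4:275*4,230*4:400*4]); cv2.imwrite("pics/o_side.png",out["side"][210*4:320*4,220*4:410*4])
E
```

```text
full [ 0.6877 -0.289  -0.0656 -0.1018] front mid [[ 0.5861 -0.2823  0.065 ]]
[[-0.5, -0.2], [-0.3, 0.1], [-0.0, 2.2], [-0.3, 0.1], [1.2, 0.1], [0.5, 1.1], [-0.3, -1.5], [0.1, 0.0]]
empty [ 0.6676 -0.0485 -0.1883 -0.1705] front mid [[ 0.5001 -0.0166  0.065 ]]
[[-0.2, -0.4], [1.1, 0.4], [0.7, -0.8], [0.2, -0.1], [-0.3, -1.2], [0.3, -0.4], [-0.1, 1.9], [-1.5, -0.2], [-0.0, -1.2], [-0.1, -1.8]]
```

View pics/o_top.png

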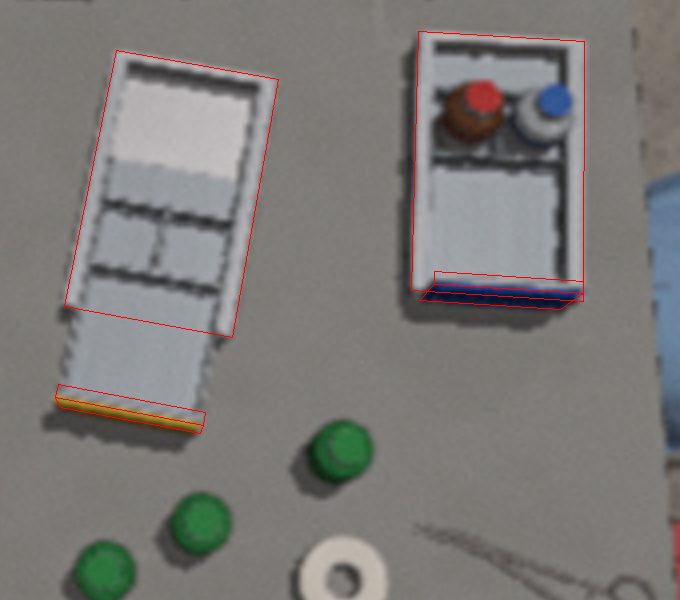

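View pics/o_side.png

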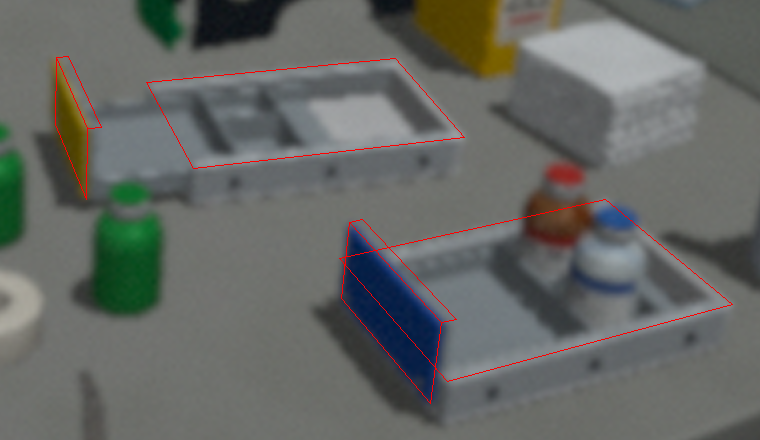

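Candidates for the blue tray's vials are the amber one (359,262) and the clear one (373,275) in the side view. The green look-alikes stand at the front of the table and aren't part of the job. The yellow lip at (238,241) and the blue lip at (318,287) are both unambiguous in the crops. Next is a planning helper.

```bash
cat > plan.py <<'E'
import sys
from h import *
from scipy.spatial.transform import Rotation as Ro
np.set_printoptions(precision=4,suppress=True)
def st():
    s=r.state(); q=s['tool_rot']; return s,np.array(s['tool_pos']),Ro.from_quat([q[1],q[2],q[3],q[0]])
def goalrot(yaw,R):
    # tool x down, tool y along +-rack y
    best=None
    for sg in(1,-1):
        y=sg*np.array([-np.sin(yaw),np.cos(yaw),0]); x=np.array([0,0,-1.]); G=Ro.from_matrix(np.c_[x,y,np.cross(x,y)])
        a=(R.inv()*G).magnitude()
        if best is None or a<best[0]: best=(a,G)
    return best[1]
if __name__=='__main__':
    tx,ty,tz,yaw=map(float,sys.argv[1:5])
    s,p,R=st(); G=goalrot(yaw,R); d=R.inv()
    print('t',s['time'],'p',p,'F',np.array(s['contact_force']).round(1),'w',round(s['gripper_width'],4),'tooly',R.as_matrix()[:,1],'q',np.array(s['joints']).round(2))
    print('shift tool',d.apply(np.array([tx,ty,tz])-p),'rot',(d*G).as_rotvec())
E
python3 plan.py .455 -.008 .3 -.188
```

```text
t 0.8 p [0.241  0.6037 0.3039] F [-0.5 -0.5 -0.6] w 0.0855 tooly [0.3707 0.9287 0.0001] q [-1.26  0.54 -0.    1.54  0.    1.07 -0.07]
shift tool [ 0.0039 -0.4888  0.4255] rot [-0.1918  0.     -0.0001]
```

arm_command:
  motion:
    - [0, -0.033, 0.028, 0, 0, 0, 0]
    - [0, -0.033, 0.028, 0, 0, 0, 0]
    - [0, -0.033, 0.028, 0, 0, 0, 0]
    - [0, -0.033, 0.028, 0, 0, 0, 0]
    - [0, -0.033, 0.028, 0, 0, 0, 0]

```text
time: 1.3
tool_pos: [0.3082, 0.3982, 0.3027]
tool_rot: [0.694, 0.132, 0.696, -0.128]
contact_force: [1.4, -0.4, 0.2]
gripper_width: 0.0123
```

```bash
python3 plan.py .455 -.008 .3 -.188
```

```text
t 1.3 p [0.3082 0.3982 0.3027] F [ 1.4 -0.4  0.2] w 0.0123 tooly [0.3609 0.9326 0.0045] q [-1.02  0.29  0.02  1.93 -0.01  0.93  0.21]
shift tool [ 0.0004 -0.3259  0.2835] rot [-0.1812 -0.0026 -0.0048]
```

arm_command:
  motion:
    - [0, -0.033, 0.028, 0, 0, 0, 0]
    - [0, -0.033, 0.028, 0, 0, 0, 0]
    - [0, -0.033, 0.028, 0, 0, 0, 0]
    - [0, -0.033, 0.028, 0, 0, 0, 0]
    - [0, -0.033, 0.028, 0, 0, 0, 0]

```text
time: 1.8
tool_pos: [0.3813, 0.1853, 0.3028]
tool_rot: [0.695, 0.133, 0.695, -0.127]
contact_force: [0.5, 0.3, 0.9]
gripper_width: -0.0003
```

```bash
python3 plan.py .455 -.008 .3 -.188
```

```text
t 1.8 p [0.3813 0.1853 0.3028] F [0.5 0.3 0.9] w -0.0003 tooly [0.3604 0.9328 0.0087] q [-0.7   0.14  0.16  2.11 -0.04  0.88  0.68]
shift tool [ 0.0013 -0.1538  0.1384] rot [-0.1807 -0.0005 -0.0088]
```

arm_command:
  motion:
    - [0, -0.032, 0.028, 0, 0, 0, 0]
    - [0, -0.032, 0.028, 0, 0, 0, 0]
    - [0, -0.032, 0.028, 0, 0, 0, 0]
    - [0, -0.032, 0.028, -0.09, 0, 0, 0]
    - [0, -0.023, 0.029, -0.09, 0, 0, 0]

```text
time: 2.3
tool_pos: [0.4627, -0.0141, 0.3033]
tool_rot: [0.706, 0.069, 0.702, -0.061]
contact_force: [-0.1, 0.7, -0.3]
gripper_width: -0.0003
```

```bash
python3 plan.py .455 -.008 .12 -.188
```

```text
t 2.3 p [ 0.4627 -0.0141  0.3033] F [-0.1  0.7 -0.3] w -0.0003 tooly [0.1839 0.9829 0.0118] q [-0.34  0.22  0.32  2.03 -0.1   0.9   1.42]
shift tool [ 0.1833  0.0024 -0.0095] rot [ 0.003   0.0043 -0.0118]
```

arm_command:
  motion:
    - [0.02, 0, -0.01, 0, 0.004, -0.012, 0]
    - [0.045, 0, 0, 0, 0, 0, 0]
    - [0.045, 0, 0, 0, 0, 0, 0]
    - [0.04, 0, 0, 0, 0, 0, 0]
    - [0.018, 0, 0, 0, 0, 0, 0]

```text
time: 2.8
tool_pos: [0.4618, -0.0187, 0.1351]
tool_rot: [0.71, 0.068, 0.697, -0.068]
contact_force: [-0.5, 0.6, 0.7]
gripper_width: -0.0004
```

```bash
python3 plan.py .455 -.008 .115 -.188; python3 - <<'E'
from h import *
a=vision.get_image("top");b=vision.get_image("side")
cv2.imwrite("pics/m1.png",np.hstack([cv2.resize(a[125:275,200:350],(390,390)),cv2.resize(b[180:310,180:310],(390,390))]))
E
```

```text
t 2.8 p [ 0.4618 -0.0187  0.1351] F [-0.5  0.6  0.7] w -0.0004 tooly [0.1913 0.9815 0.0021] q [-0.25  0.51  0.23  2.15 -0.24  0.48  1.54]
shift tool [ 0.02    0.0092 -0.0091] rot [-0.0045  0.0178 -0.002 ]
```

View pics/m1.png

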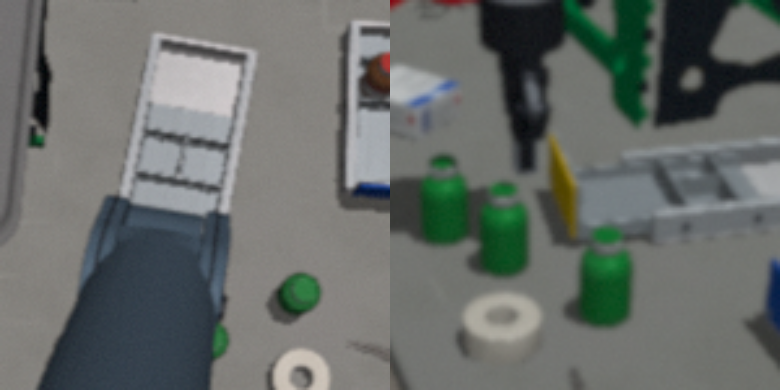

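The left panel (top camera) shows the gripper over the tray's front. The right panel (side camera) shows the fingertip at crop (524,170), in front of the yellow lip at (563,185) and clear of the green vials. I'll lower it and start the push.

arm_command:
  motion:
    - [0.015, 0.009, 0, 0, 0.018, 0, 0]
    - [0.005, 0, 0, 0, 0, 0, 0]
    - [0, 0, 0.01, 0, 0, 0, 0]
    - [0, 0, 0.01, 0, 0, 0, 0]
    - [0, 0, 0.01, 0, 0, 0, 0]

```text
time: 3.4
tool_pos: [0.4961, -0.0163, 0.1199]
tool_rot: [0.705, 0.069, 0.703, -0.067]
contact_force: [-2.7, 1.2, -2.9]
gripper_width: -0.0002
```

```bash
python3 plan.py .5 -.017 .115 -.188
```

```text
t 3.4 p [ 0.4961 -0.0163  0.1199] F [-2.7  1.2 -2.9] w -0.0002 tooly [0.1913 0.9815 0.0031] q [-0.23  0.59  0.22  2.06 -0.25  0.51  1.55]
shift tool [0.0049 0.     0.004 ] rot [-0.0045  0.0016 -0.0031]
```

arm_command:
  motion:
    - [0.004, 0, 0.01, 0, 0, 0, 0]
    - [0, 0, 0.01, 0, 0, 0, 0]
    - [0, 0, 0.01, 0, 0, 0, 0]
    - [0, 0, 0.008, 0, 0, 0, 0]
    - [0, 0, 0.004, 0, 0, 0, 0]

```text
time: 3.9
tool_pos: [0.5413, -0.0253, 0.1165]
tool_rot: [0.704, 0.069, 0.703, -0.067]
contact_force: [-2.2, 0.3, 2.0]
gripper_width: -0.0001
```

```bash
python3 plan.py .5497 -.0258 .116 -.188
```

```text
t 3.9 p [ 0.5413 -0.0253  0.1165] F [-2.2  0.3  2. ] w -0.0001 tooly [0.1916 0.9815 0.0035] q [-0.2   0.65  0.22  1.95 -0.25  0.57  1.56]
shift tool [0.0005 0.0011 0.0083] rot [-0.0048  0.0009 -0.0035]
```

arm_command:
  motion:
    - [0, 0, 0.004, 0, 0, 0, 0]
    - [0, 0, 0.003, 0, 0, 0, 0]
    - [0, 0, 0.003, 0, 0, 0, 0]
    - [0, 0, 0.003, 0, 0, 0, 0]
    - [0, 0, 0.003, 0, 0, 0, 0]

```text
time: 4.4
tool_pos: [0.5552, -0.028, 0.1161]
tool_rot: [0.702, 0.069, 0.706, -0.067]
contact_force: [-15.1, 3.1, 11.3]
gripper_width: 0.0001
```

```bash
python3 plan.py .5497 -.0258 .116 -.188
```

```text
t 4.4 p [ 0.5552 -0.028   0.1161] F [-15.1   3.1  11.3] w 0.0001 tooly [0.1914 0.9815 0.0034] q [-0.19  0.67  0.22  1.91 -0.25  0.6   1.56]
shift tool [ 0.0001  0.0011 -0.0059] rot [-0.0046 -0.0069 -0.0034]
```

arm_command:
  motion:
    - [0, 0, 0.003, 0, 0, 0, 0]
    - [0, 0, 0.003, 0, 0, 0, 0]
    - [0, 0, 0.003, 0, 0, 0, 0]
    - [0, 0, 0.003, 0, 0, 0, 0]
    - [0, 0, 0.003, 0, 0, 0, 0]

```text
time: 4.9
tool_pos: [0.5569, -0.0285, 0.1144]
tool_rot: [0.69, 0.07, 0.718, -0.065]
contact_force: [-10.4, 2.8, 8.8]
gripper_width: -0.0002
```

```bash
python3 plan.py .5497 -.0258 .116 -.188
```

```text
t 4.9 p [ 0.5569 -0.0285  0.1144] F [-10.4   2.8   8.8] w -0.0002 tooly [0.1904 0.9817 0.0031] q [-0.19  0.68  0.22  1.88 -0.25  0.65  1.57]
shift tool [-0.0013  0.0013 -0.0076] rot [-0.0035 -0.0398 -0.0032]
```

It has stopped: the tool tilts instead of advancing. I'll back off, lift and look.

arm_command:
  motion:
    - [0, 0, -0.015, 0, -0.02, 0, 0]
    - [0, 0, -0.025, 0, -0.02, 0, 0]
    - [-0.03, 0, 0, 0, 0, 0, 0]
    - [-0.045, 0, 0, 0, 0, 0, 0]
    - [-0.045, 0, 0, 0, 0, 0, 0]

```text
time: 5.4
tool_pos: [0.5156, -0.0221, 0.2347]
tool_rot: [0.704, 0.068, 0.704, -0.068]
contact_force: [0.7, -0.2, 1.3]
gripper_width: -0.0001
```

arm_command:
  motion:
    - [0, -0.04, 0, 0, 0, 0, 0]
    - [0, -0.04, 0, 0, 0, 0, 0]
    - [0, -0.045, 0, 0, 0, 0, 0]
    - [0, -0.045, 0, 0, 0, 0, 0]
    - [0, -0.045, 0, 0, 0, 0, 0]

```text
time: 5.9
tool_pos: [0.4862, -0.2346, 0.2448]
tool_rot: [0.715, 0.063, 0.694, -0.062]
contact_force: [1.0, 0.5, -0.4]
gripper_width: -0.0001
```

```bash
python3 plan.py .63 -.285 .25 -.06; python3 - <<'E'
from h import *
a=vision.get_image("top");b=vision.get_image("side")
cv2.imwrite("pics/m2.png",np.hstack([cv2.resize(a[125:275,230:380],(390,390),interpolation=2),cv2.resize(b[200:330,220:350],(390,390),interpolation=2)]))
E
```

```text
t 5.9 p [ 0.4862 -0.2346  0.2448] F [ 1.   0.5 -0.4] w -0.0001 tooly [0.176  0.9844 0.0037] q [ 0.1   0.43  0.34  1.92 -0.21  0.8   1.95]
shift tool [-0.0008 -0.0243  0.1505] rot [-0.117   0.0302 -0.002 ]
```

View pics/m2.png

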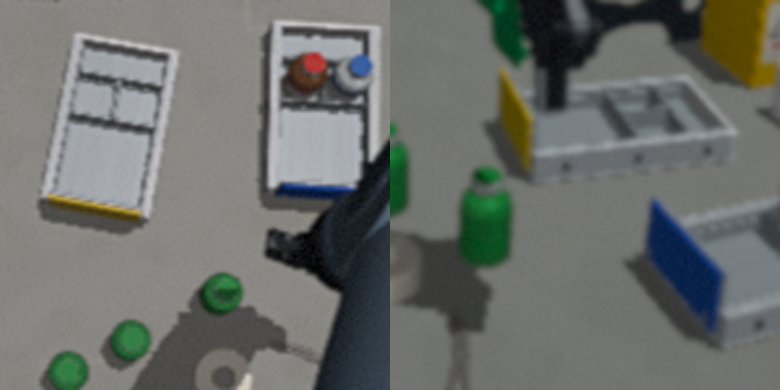

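Left panel (top): the yellow lip at crop (95,207) is now flush against its rack's front, and the pocket layout matches the blue tray's home position. Vials and bystanders haven't moved. Next I go over the blue tray, behind the lip.

arm_command:
  motion:
    - [0, -0.005, 0.035, -0.06, 0.03, 0, 0]
    - [0, -0.005, 0.035, -0.057, 0, 0, 0]
    - [0, -0.006, 0.035, 0, 0, 0, 0]
    - [0, -0.006, 0.035, 0, 0, 0, 0]
    - [0, 0, 0, 0, 0, 0, 0]

```text
time: 6.5
tool_pos: [0.6244, -0.2833, 0.2465]
tool_rot: [0.708, 0.024, 0.705, -0.028]
contact_force: [0.2, 0.0, 0.1]
gripper_width: -0.0003
```

```bash
python3 plan.py .63 -.284 .11 -.06
```

```text
t 6.5 p [ 0.6244 -0.2833  0.2465] F [0.2 0.  0.1] w -0.0003 tooly [ 0.0736  0.9973 -0.0046] q [ 0.16  0.67  0.31  1.5  -0.22  1.    2.02]
shift tool [0.1365 0.0004 0.0051] rot [-0.0137  0.004   0.0046]
```

Half descent first, then check in the pictures.

arm_command:
  motion:
    - [0.03, 0, 0.005, -0.013, 0.004, 0.004, 0]
    - [0.03, 0, 0, 0, 0, 0, 0]
    - [0.015, 0, 0, 0, 0, 0, 0]
    - [0, 0, 0, 0, 0, 0, 0]
    - [0, 0, 0, 0, 0, 0, 0]

```text
time: 7.0
tool_pos: [0.6324, -0.2848, 0.1717]
tool_rot: [0.709, 0.019, 0.704, -0.023]
contact_force: [0.4, -0.0, 0.5]
gripper_width: 0.0002
```

```bash
python3 plan.py .63 -.284 .11 -.06; python3 - <<'E'
from h import *
a=vision.get_image("top");b=vision.get_image("side")
cv2.imwrite("pics/m3.png",np.hstack([cv2.resize(a[110:240,290:420],(390,390),interpolation=2),cv2.resize(b[210:340,285:415],(390,390),interpolation=2)]))
E
```

```text
t 7.0 p [ 0.6324 -0.2848  0.1717] F [ 0.4 -0.   0.5] w 0.0002 tooly [ 0.0601  0.9982 -0.0048] q [ 0.18  0.77  0.28  1.52 -0.25  0.88  2.05]
shift tool [ 0.0617  0.0009 -0.0028] rot [-0.0001  0.0068  0.0048]
```

View pics/m3.png

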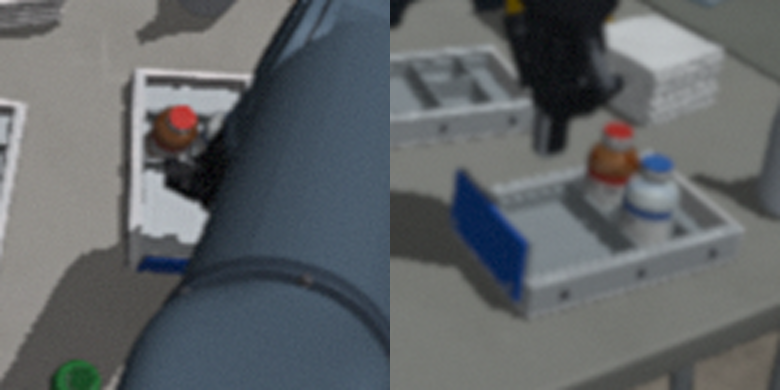

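```bash
python3 - <<'E'
from h import *
print(proj("side",[(.632,-.285,z) for z in(.086,.099,.112,.035)]))
E
```

```text
[[336.05292723 265.35431974]
 [336.72836901 260.53272773]
 [337.40917815 255.64794627]
 [333.455269   283.6725968 ]]
```

The side view shows the fingertip at crop (546,152), which matches the 73 mm tip projection (337,261). It is between the lip and the vials, so I'll lower it and draw.

arm_command:
  motion:
    - [0.025, 0, -0.003, 0, 0.007, 0.005, 0]
    - [0.025, 0, 0, 0, 0, 0, 0]
    - [0.012, 0, 0, 0, 0, 0, 0]
    - [0, 0, 0, 0, 0, 0, 0]
    - [0, 0, -0.008, 0, 0, 0, 0]

```text
time: 7.6
tool_pos: [0.6266, -0.2861, 0.1166]
tool_rot: [0.711, 0.02, 0.702, -0.023]
contact_force: [1.0, -0.6, 0.3]
gripper_width: 0.0
```

```bash
python3 plan.py .606 -.284 .107 -.06
```

```text
t 7.6 p [ 0.6266 -0.2861  0.1166] F [ 1.  -0.6  0.3] w 0.0 tooly [ 0.0595  0.9982 -0.0039] q [ 0.2   0.83  0.26  1.55 -0.27  0.78  2.07]
shift tool [ 0.0093  0.0009 -0.0208] rot [0.0005 0.0135 0.0039]
```

arm_command:
  motion:
    - [0.009, 0, -0.003, 0, 0.013, 0.004, 0]
    - [0, 0, -0.005, 0, 0, 0, 0]
    - [0, 0, -0.005, 0, 0, 0, 0]
    - [0, 0, -0.005, 0, 0, 0, 0]
    - [0, 0, -0.005, 0, 0, 0, 0]

```text
time: 8.1
tool_pos: [0.6025, -0.2858, 0.1104]
tool_rot: [0.708, 0.021, 0.706, -0.022]
contact_force: [3.4, -0.6, -2.1]
gripper_width: -0.0
```

```bash
python3 plan.py .606 -.284 .107 -.06
```

```text
t 8.1 p [ 0.6025 -0.2858  0.1104] F [ 3.4 -0.6 -2.1] w -0.0 tooly [ 0.0602  0.9982 -0.0013] q [ 0.21  0.81  0.25  1.61 -0.27  0.75  2.09]
shift tool [0.0034 0.002  0.0033] rot [-0.0002  0.0035  0.0013]
```

arm_command:
  motion:
    - [0.002, 0, -0.005, 0, 0, 0, 0]
    - [0, 0, -0.006, 0, 0, 0, 0]
    - [0, 0, -0.006, 0, 0, 0, 0]
    - [0, 0, -0.006, 0, 0, 0, 0]
    - [0, 0, -0.006, 0, 0, 0, 0]

```text
time: 8.6
tool_pos: [0.5743, -0.2839, 0.1095]
tool_rot: [0.711, 0.02, 0.703, -0.022]
contact_force: [2.9, -1.6, -1.2]
gripper_width: 0.0
```

arm_command:
  motion:
    - [0, 0, -0.006, 0, 0, 0, 0]
    - [0, 0, -0.006, 0, 0, 0, 0]
    - [0, 0, -0.006, 0, 0, 0, 0]
    - [0, 0, -0.006, 0, 0, 0, 0]
    - [0, 0, -0.005, 0, 0, 0, 0]

```text
time: 9.1
tool_pos: [0.5429, -0.2818, 0.1095]
tool_rot: [0.711, 0.02, 0.703, -0.022]
contact_force: [3.7, -0.5, -0.9]
gripper_width: 0.0
```

```bash
python3 plan.py .514 -.2805 .108 -.06;python3 - <<'E'
from h import *
a=vision.get_image("top");b=vision.get_image("side")
cv2.imwrite("pics/m4.png",np.hstack([cv2.resize(a[110:240,290:420],(390,390),interpolation=2),cv2.resize(b[210:340,275:405],(390,390),interpolation=2)]))
E
```

```text
t 9.1 p [ 0.5429 -0.2818  0.1095] F [ 3.7 -0.5 -0.9] w 0.0 tooly [ 0.059   0.9983 -0.0025] q [ 0.23  0.74  0.24  1.77 -0.27  0.65  2.14]
shift tool [ 0.0012 -0.0004 -0.029 ] rot [0.0009 0.0113 0.0025]
```

View pics/m4.png

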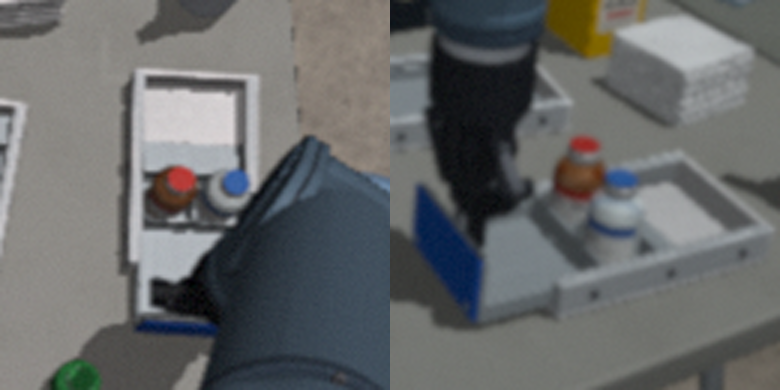

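The tray is coming out, with both vials upright at crop (580,170) and (615,210), well clear of the gripper. I'll continue to the stop.

arm_command:
  motion:
    - [0, 0, -0.006, 0, 0.01, 0, 0]
    - [0, 0, -0.006, 0, 0, 0, 0]
    - [0, 0, -0.005, 0, 0, 0, 0]
    - [0, 0, -0.004, 0, 0, 0, 0]
    - [0, 0, -0.003, 0, 0, 0, 0]

```text
time: 9.7
tool_pos: [0.5172, -0.2803, 0.1093]
tool_rot: [0.707, 0.02, 0.707, -0.022]
contact_force: [3.6, -0.5, -0.4]
gripper_width: -0.0001
```

arm_command:
  motion:
    - [0, 0, -0.003, 0, 0, 0, 0]
    - [0, 0, -0.003, 0, 0, 0, 0]
    - [0, 0, -0.003, 0, 0, 0, 0]
    - [0, 0, -0.003, 0, 0, 0, 0]
    - [0, 0, -0.003, 0, 0, 0, 0]

```text
time: 10.2
tool_pos: [0.5126, -0.2797, 0.1105]
tool_rot: [0.715, 0.016, 0.698, -0.023]
contact_force: [10.1, -1.1, -8.3]
gripper_width: 0.0002
```

```bash
python3 plan.py .514 -.2805 .108 -.06
```

```text
t 10.2 p [ 0.5126 -0.2797  0.1105] F [10.1 -1.1 -8.3] w 0.0002 tooly [ 0.0552  0.9984 -0.009 ] q [ 0.25  0.7   0.23  1.86 -0.27  0.59  2.17]
shift tool [ 0.0025 -0.0007  0.0013] rot [0.0048 0.0239 0.0089]
```

arm_command:
  motion:
    - [0, 0, -0.003, 0, 0, 0, 0]
    - [0, 0, -0.004, 0, 0, 0, 0]
    - [0, 0, -0.004, 0, 0, 0, 0]
    - [0, 0, -0.004, 0, 0, 0, 0]
    - [0, 0, -0.004, 0, 0, 0, 0]

```text
time: 10.7
tool_pos: [0.5108, -0.2791, 0.1125]
tool_rot: [0.727, 0.01, 0.686, -0.024]
contact_force: [13.1, -1.5, -7.6]
gripper_width: -0.0001
```

```bash
python3 plan.py .514 -.2805 .108 -.06
```

```text
t 10.7 p [ 0.5108 -0.2791  0.1125] F [13.1 -1.5 -7.6] w -0.0001 tooly [ 0.0485  0.9986 -0.0193] q [ 0.26  0.68  0.22  1.88 -0.28  0.54  2.18]
shift tool [ 0.0047 -0.0012  0.003 ] rot [0.0121 0.0597 0.019 ]
```

At the stop. I'll move back off the lip, then straight up.

arm_command:
  motion:
    - [0, 0, 0.012, 0, 0, 0, 0]
    - [0, 0, 0.012, 0, 0.05, 0.015, 0]
    - [-0.02, 0, 0, 0, 0, 0, 0]
    - [-0.04, 0, 0, 0, 0, 0, 0]
    - [-0.045, 0, 0, 0, 0, 0, 0]

```text
time: 11.2
tool_pos: [0.527, -0.2779, 0.2136]
tool_rot: [0.702, 0.018, 0.712, -0.016]
contact_force: [1.2, -0.0, -0.0]
gripper_width: -0.0
```

arm_command:
  motion:
    - [-0.045, 0, 0, 0, 0, 0, 0]
    - [-0.03, 0.03, 0, 0, 0, 0, 0]
    - [0, 0.045, -0.01, 0, 0, 0, 0]
    - [0, 0.045, -0.01, 0, 0, 0, 0]
    - [0, 0.045, -0.01, 0, 0, 0, 0]

```text
time: 11.7
tool_pos: [0.5028, -0.1176, 0.2972]
tool_rot: [0.702, 0.022, 0.711, -0.024]
contact_force: [-0.1, 0.9, -0.5]
gripper_width: 0.0001
```

```bash
python3 plan.py .44 0.1 .3 -.06;python3 - <<'E'
from fit import *
a=vision.get_image("top");b=vision.get_image("side")
for n,i in(("top",a),("side",b)): cv2.imwrite(f"pics/e_{n}.png",i)
cv2.imwrite("pics/m5.png",np.hstack([cv2.resize(a[120:280,240:400],(390,390),interpolation=2),cv2.resize(b[200:330,260:390],(390,390),interpolation=2)]))
E
```

```text
t 11.7 p [ 0.5028 -0.1176  0.2972] F [-0.1  0.9 -0.5] w 0.0001 tooly [ 0.065   0.9979 -0.0043] q [-0.11  0.33  0.31  1.9  -0.11  0.94  1.76]
shift tool [-0.0028  0.2131 -0.0769] rot [-0.0051 -0.0125  0.0043]
```

View pics/m5.png

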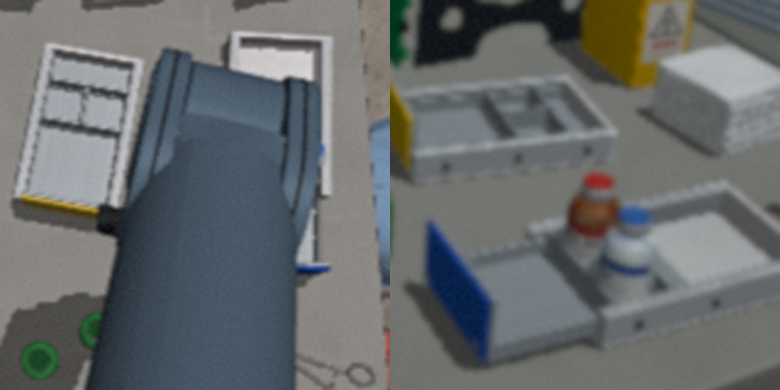

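View pics/e_side.png

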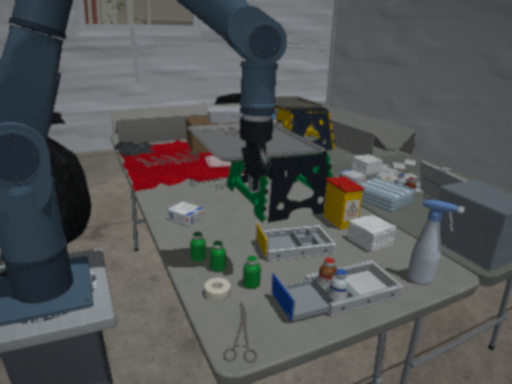

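```bash
python3 - <<'E'
from fit import *
np.set_printoptions(precision=4,suppress=True)
b0=cv2.imread("pics/side0.png"); b1=cv2.imread("pics/e_side.png")
def ctr(im,kind):
    h=cv2.cvtColor(im,cv2.COLOR_BGR2HSV); m=cv2.inRange(h,(105,150,50),(130,255,255)) if kind=='b' else cv2.inRange(h,(20,150,60),(35,255,255))
    m[:, :]=m; n,l,s,c=cv2.connectedComponentsWithStats(m)
    return [(s[i].tolist(),c[i]) for i in range(1,n) if s[i][4]>80 and s[i][1]>200]
for k in 'by': print(k,ctr(b0,k),ctr(b1,k))
for p,nm in(([.6877,-.289,-.06],'full'),([.6676,-.0485,-.188],'empty')):
  for f in (-.109+.005,-.109,-.194,-.199,-.204): print(nm,f,proj("side",W(p,[(f,0,.0375)])),proj("side",W(p,[(f,.052,.065)])))
E
```

```text
b [([306, 268, 24, 42, 459], array([317.8083, 288.061 ]))] [([273, 275, 20, 45, 417], array([282.3789, 296.717 ]))]
y [([234, 227, 8, 31, 124], array([237.2097, 241.8226]))] [([257, 225, 10, 31, 173], array([261.4509, 239.6936]))]
full -0.104 [[315.9458 287.2875]] [[306.057  265.4124]]
full -0.109 [[314.0543 287.7453]] [[304.2096 265.8074]]
full -0.194 [[280.5666 295.746 ]] [[271.5675 272.7121]]
full -0.199 [[278.5173 296.2292]] [[269.5737 273.1293]]
full -0.204 [[276.4589 296.7137]] [[267.5716 273.5477]]
empty -0.104 [[260.3602 238.7552]] [[256.0032 221.8884]]
empty -0.109 [[258.6491 238.9292]] [[254.3419 222.0381]]
empty -0.194 [[228.9728 241.9146]] [[225.5541 224.614 ]]
empty -0.199 [[227.1932 242.0916]] [[223.8292 224.7672]]
empty -0.204 [[225.41   242.2688]] [[222.1008 224.9206]]
```

The blue lip moved 35.4 px, against 35.5 px predicted for 90 mm. The yellow lip sits at the same rack offset (about -0.10 m) that the blue one had at home. The robot is clear, so I'm handing in.

```bash
python3 -c "
from workcell import r
print(r.finish_job())"
```

```text
the job is handed in; nothing more can be done
None
```

I pushed the yellow tray fully home with closed fingertips, then hooked behind the blue lip, without pinching it, and drew that tray out to its stop. I handed in shortly after 11.7 s, with the arm clear of everything.

- **Yellow tray:** it came up against its inner stop at about 10–15 N. In the pictures its lip sits flush with the rack, at the same offset the blue lip had at home.
- **Blue tray:** it came up against its outer stop at about 10–13 N. In the side picture its front had moved 35.4 px, against 35.5 px predicted for the full 90 mm.
- **Everything else:** both vials are upright in their pockets. The green look-alikes, tape, hemostat and carton look unmoved in the side picture.
- **Checks that were incomplete or disagreed:**
  - The arm hid part of the blue tray in the last top view, so its final position rests on the side camera and the force reading.
  - My first hand-picked lip points for the two cameras disagreed by up to 10 mm, so I used a fit to both views instead.

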